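# Home a ratchet-locked antenna turntable

### The arm

A 7-joint arm with a two-finger parallel gripper is mounted at the origin on the work surface. World frame = base frame: x ahead of the robot, y to its left, z up, the work surface at z = 0. Lengths are in m, angles in degrees, forces in N, time in s.
With the tool pointing down it reaches from about 0.4 to 0.85 m from the base axis. Payload 10.4 kg.
Tool frame: the origin (TCP) lies on the centre line of the jaws, within the pads' length; the fingertips stand ahead of it and the grasp point (between the pads) lies 3 mm ahead of it (arm.tip_reach is the z of the fingertips in the tool frame, in m); z points along the fingers, y is the direction in which the jaws open and shut (so a half turn about z gives the same grasp; the last joint's range is limited). The gripper opens to 85 mm and grips with 20 to 120 N. Pads are 22 mm wide; open, the fingers measure 114 mm over their backs; the gripper's body (76 mm by 85 mm) begins 54 mm behind the grasp point. The pads swing forward as they close: fully open they stand 13 mm farther back than shut.
Start: joints at [65.741, 19.034, -3.707, 83.658, 1.238, 77.344, -5.071], TCP at [0.244, -0.575, 0.253] pointing down, gripper open.
Joint ranges: [-148.97, 148.97], [-28.65, 121.19], [-84.17, 76.75], [9.2, 138.47], [-72.65, 252.65], [3.7, 117.97], [-149.18, 149.18]. Speed limits (degrees/s): [127.2, 127.2, 159.86, 159.86, 180, 180, 180].

### API

Orientations are given as [roll, pitch, yaw] about the fixed x, y, z axes, in that order (R = Rz(yaw) Ry(pitch) Rx(roll)).
In Python, from plant import arm gives the robot as it stands.
- The arm moves only by the shell command python3 -m jog 'ROWS' [FORCE]. ROWS is a JSON object of lists of equal length, an entry for each row: "claw": the closure, from 0 (fully open) to 1 (shut); "slide": the shift along the tool's x, y, z in mm, a list of three; "spin": the turn about the tool's z in degrees. In form: {"claw": [claw, ...], "slide": [[x, y, z], ...], "spin": [spin, ...]}. A call has 1 to 20 rows; each row shifts and turns the pose as measured when the row begins, along the tool's axes as they then stand; what a row does not reach is not made up. A row lasts 1/12 s, in which the tool goes at most 41.7 mm and 7.16 degrees, less where a joint would pass 70% of its speed; a pose out of reach is approached as far as the arm can. A call is refused whole if a number of a shift passes 41.7 or a number of a turn 7.16, either way. A call with a gripper value outside its range is refused whole. The fingers move at their own pace and stop on an object; FORCE is the grip in N (left out, the last holds). Time passes only in rows, so rows that do not move let the fingers close. It gives the time, the measured TCP pose, the force and the opening at its end, in the units of the state.
- arm.get_obs(): the state, without advancing time (a new reading comes with each control period).
- arm.snapshot(name): name is "scene" or "top"; returns the picture (384x512x3 uint8, red, green, blue); there is no depth.
- arm.get_calibration(name): a dict with "intrinsics" (3x3 intrinsics, pixels), "position" and "rotation" of the camera in the world. Camera axes: x right, y up, looking along -z (the intrinsics and any distortion apply to the point x, -y, -z); pixel columns grow to the right and rows downward; lengths in m; the calibration is good to about 2 mm. A picture is of the moment at which its call begins. get_calibration takes no time and is no camera call.
- arm.finish_job(): hands the job in, once; it reports no verdict.
The state is a dict: "t": time; "qpos": joint angles; "qvel": joint speeds; "joint_efforts": joint torques, N m; "eef_pos": TCP position; "tcp_rot": TCP orientation; "wrist_force": force on the tool from outside, world axes, zero at the start; "ft_torque": the same for the moment, N m; "width": finger opening in m.
Only numpy, scipy, OpenCV 4.12 (cv2) and the standard library are available. Lean on these libraries where they do the work, as an engineer would, in place of code of your own. Each camera call takes 0.05 s, during which the arm holds its last target.

### The job

Home the antenna turntable: lift the red ratchet pawl clear (it stays where you leave it), then wind the crank backward, counter-clockwise seen from above, until the orange lug presses gently but definitely against the red stop pin (about 8 N) for half a second. Then fold the pawl fully down into its tooth gap with the lug still at the pin, and let go. Never force the turntable against the pawl or ram the pin (stay below 15 N at each), and leave all the other things on the bench where they are.

Things in the scene. Friction and masses are not known exactly. Their poses are not given: they have to be found in the camera images.
- base: Grey metal base plate fixed to the bench, 250 x 230 x 10 mm. Origin on the bench surface under the turntable's axis; z up; its +x points from the axis to the pawl hinge. The plate spans x -115 to +135 mm and y -115 to +115 mm. Its place and yaw vary.
- turntable: Dark steel disc, 130 mm across, on a vertical axis; origin on the axis, 14 mm above the bench; turns with the disc. Dry friction 0.22 N m (3 N at the crank): stays as left. Can turn about 3 rad counter-clockwise from the start. Ten saw teeth on its rim, tops at 36 mm; white patch antenna 56 mm square in its middle, top at 62 mm; crank arm along its +y, 18 mm wide, top at 54 mm above the bench.
- crank_grip (a point): Point to grip on the black crank knob: an upright free-spinning cylinder 18 mm across, 75 mm from the turntable's axis, rising from 54 to 100 mm above the bench; this point is on its centre line, 86 mm above the bench. At the start it stands about 90 degrees counter-clockwise (from above) of the pawl.
- lug (a point): Centre of the orange lug on the disc's rim, 84 mm from the axis, 21 mm above the bench; a radial bar 10 mm thick, reaching 94 mm from the axis, 40 degrees counter-clockwise of the crank knob. When its counter-clockwise side touches the stop pin's collar, this point is 8 to 16 mm from the pin's origin seen from above.
- stop_pin: Red stop pin, top 40 mm above the bench: a collar 14 mm across clamped eccentrically (4 mm off-centre, to an unknown side) on a thin screw 84 mm from the turntable's axis. Origin at the foot of the screw, on its axis. The lug meets it after about 72, 108 or 144 degrees (+-3), and a tooth gap then lies under the pawl. Rigid: 1 mm too far is a large force. Two other holes hold flat plugs.
- pawl: Red pawl: arm 10 mm wide, 8 mm thick, reaching 63 mm inward from its hinge, with an 8 mm wide nose in a tooth gap; it bars counter-clockwise turning. Origin on the hinge axis, 112 mm from the turntable's axis, 44 mm above the bench. Down, its axes match the base's; lifting turns it about base +y, 0 (down, on its stop) to 1.4 rad, clear from 0.5. Stiff: stays at any angle, moves at 3 N on the bar.
- pawl_bar (a point): Centre of the pawl's yellow cross-bar, 10 mm thick, 30 mm long, parallel to the hinge (base y). It lies 48 mm inward of the hinge axis and 24 mm above it (pawl down: 68 mm above the bench). Both ends are free: pinched over its ends (30 mm) from above, it turns between the fingers as the pawl swings.
- pawl_hinge (a point): Fixed point on the pawl's hinge axis, between two blue cheeks, 44 mm above the bench; the hinge axis is the base's y.
- adapter: Bystander: brass adapter 18 mm across, 19 mm high, on a corner of the base plate; origin at its foot.
- circuit_board: Bystander: green circuit board 85 x 55 mm, up to 16 mm high; origin under its centre.
- mouse: Bystander: white computer mouse, about 100 x 58 x 32 mm; origin on the bench near its middle.
- rod_antenna: Bystander: black rod antenna lying down, 190 mm long, 16 mm thick; origin under its middle.
- screwdriver: Bystander: screwdriver lying down, 160 mm long; origin under its middle.
- wire_spool: Bystander: empty grey plastic spool 56 mm across, 40 mm high; origin at its foot.
- flux_jar: Bystander: small jar 40 mm across, 50 mm high; origin at its foot.

How it is judged:
By the outcome, as a careful person would: the job done as asked, in the order asked, and still so for the second after the job is handed in, with the robot touching nothing.
It also fails if it takes over 72 s, if anything falls off the work surface, if the arm or the gripper's body presses on something with over 40 N, if the wrist force passes 120 N, or if a joint passes its speed limit or range.

## Working session

There is one attempt and no reset: what is moved stays moved. The work goes in short steps, Python scripts to look and compute and a shell command to move; the robot and the scene stay as the last step left them, time stands still between calls to the robot, and variables do not carry over. Pictures are saved under pics/ and viewed, and the job is handed in when it is done.

```bash
ls; mkdir -p pics
python3 - <<'E'
from plant import arm
import cv2
print(arm.get_obs(), arm.tip_reach)
for n in("scene","top"):
    im=arm.snapshot(n); cv2.imwrite(f"pics/{n}0.png",cv2.cvtColor(im,cv2.COLOR_RGB2BGR)); print(n,arm.get_calibration(n))
E
```

```text
pics
{'t': 0.0, 'qpos': array([65.74166704, 19.07086041, -3.70511828, 83.70822819,  1.23701691,
       77.34342871, -5.07168773]), 'qvel': array([ 0.01452979,  0.03640168,  0.01116331, -0.00797038, -0.01649383,
       -0.03045239, -0.01822133]), 'joint_efforts': array([-4.35059219e-04, -6.25458956e+01,  4.86954628e-02, -3.91613352e+01,
        1.61689671e-02,  9.84257291e-03, -1.21877156e-05]), 'eef_pos': array([ 0.24367873, -0.57514667,  0.25250945]), 'tcp_rot': array([-1.79917394e+02,  4.03349299e-03,  2.29617549e+01]), 'wrist_force': array([ 1.11305713,  0.05234701, -0.51387042]), 'ft_torque': array([ 0.01824274,  0.02405671, -0.04082629]), 'width': 0.08518469020704504} 0.022
scene {'intrinsics': array([[479.86568266,   0.        , 259.78200665],
       [  0.        , 479.86568266, 183.86929601],
       [  0.        ,   0.        ,   1.        ]]), 'position': array([ 1.19758609, -0.44986455,  0.86902331]), 'rotation': array([44.63417365, -0.22149885, 54.18698159])}
top {'intrinsics': array([[419.41426298,   0.        , 257.13098312],
       [  0.        , 419.41426298, 193.34567739],
       [  0.        ,   0.        ,   1.        ]]), 'position': array([0.31917751, 0.0092529 , 1.10361649]), 'rotation': array([ 13.05422902,   0.20894008, -94.58022185])}
```

View pics/scene0.png

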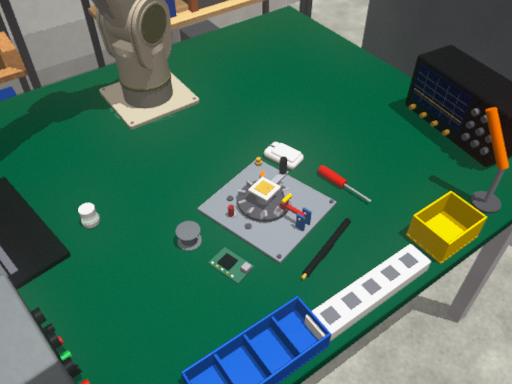

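View pics/top0.png

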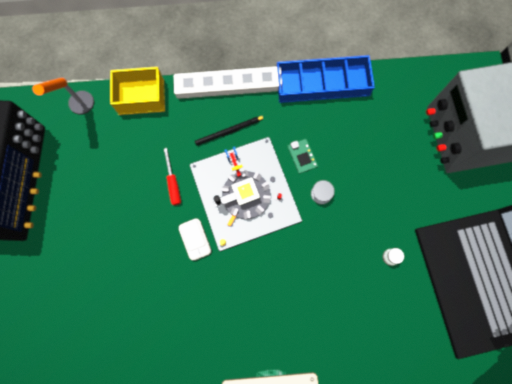

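```bash
cat > h.py <<'E'
import numpy as np, cv2
from plant import arm
from scipy.spatial.transform import Rotation as R
def cal(n):
    c=arm.get_calibration(n); return np.array(c["intrinsics"]),np.array(c["position"]),R.from_euler('xyz',c["rotation"],degrees=True).as_matrix()
def ray(n,u,v):
    K,p,M=cal(n); d=M@np.array([(u-K[0,2])/K[0,0],-(v-K[1,2])/K[1,1],-1]); return p,d/np.linalg.norm(d)
def onz(n,u,v,z):
    p,d=ray(n,u,v); return p+d*(z-p[2])/d[2]
def proj(n,X):
    K,p,M=cal(n); c=M.T@(np.array(X)-p); return K[0,0]*c[0]/-c[2]+K[0,2], K[1,1]*-c[1]/-c[2]+K[1,2]
def tri(a,b):
    A=0;B=0
    for n,u,v in(("scene",*a),("top",*b)):
        p,d=ray(n,u,v);P=np.eye(3)-np.outer(d,d);A=A+P;B=B+P@p
    return np.linalg.solve(A,B)
def snap(n,f):
    im=cv2.cvtColor(arm.snapshot(n),cv2.COLOR_RGB2BGR);cv2.imwrite(f,im);return im
E
python3 - <<'E'
from h import *
for n in("scene","top"): print(n,proj(n,(0.244,-0.575,0.253)),proj(n,(0,0,0)),proj(n,(.5,0,0)))
s=cv2.imread("pics/scene0.png")[140:280,180:360];cv2.imwrite("pics/s0c.png",cv2.resize(s,None,fx=4.2,fy=4.2,interpolation=cv2.INTER_CUBIC))
s=cv2.imread("pics/top0.png")[130:260,160:310];cv2.imwrite("pics/t0c.png",cv2.resize(s,None,fx=4.5,fy=4.5,interpolation=cv2.INTER_CUBIC))
E
```

```text
scene (np.float64(-82.3026098883654), np.float64(149.1534264704013)) (np.float64(150.1183041855166), np.float64(97.00459554651007)) (np.float64(241.10279325139197), np.float64(192.0873754502816))
top (np.float64(559.6106548110281), np.float64(305.44005548009545)) (np.float64(273.32428996487397), np.float64(426.810074960548)) (np.float64(256.6831427474219), np.float64(220.77078264806147))
```

View pics/s0c.png

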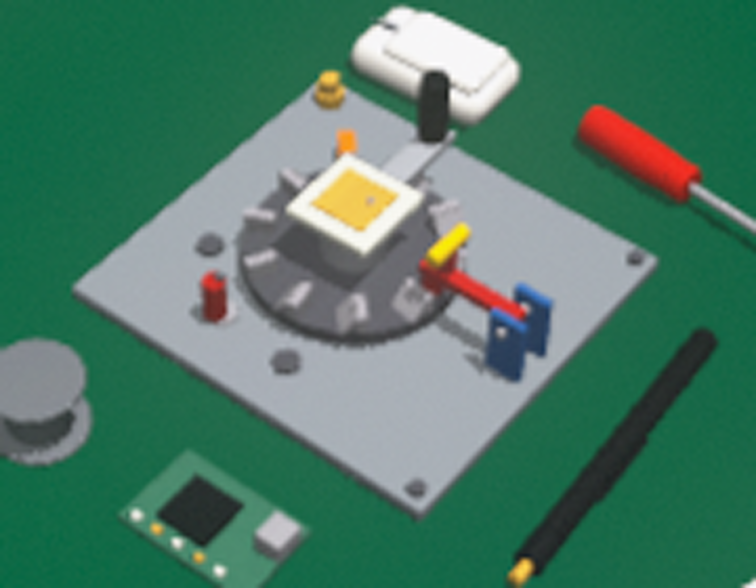

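View pics/t0c.png

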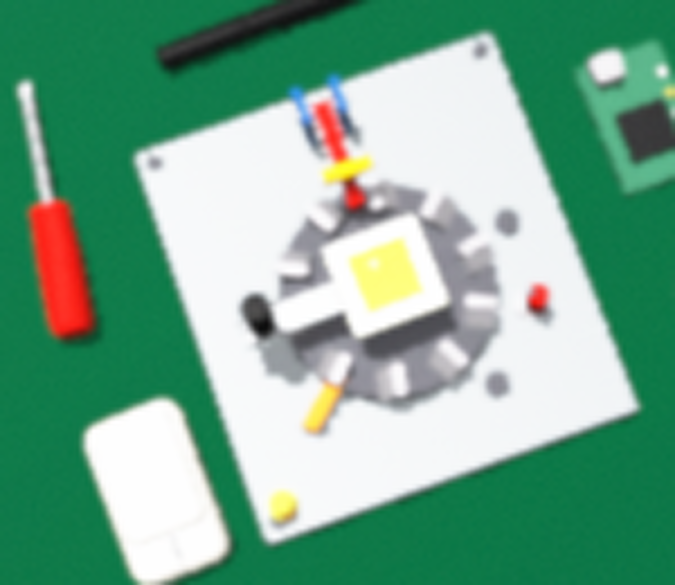

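```bash
cat >> h.py <<'E'
def S(x,y): return (x+.5)/4.2-.5+180,(y+.5)/4.2-.5+140
def T(x,y): return (x+.5)/4.5-.5+160,(y+.5)/4.5-.5+130
E
python3 - <<'E'
from h import *
sc=[onz("scene",*S(*p),.01) for p in((75,290),(418,518),(657,264))]
tc=[onz("top",*T(*p),.01) for p in((638,408),(490,33),(135,155),(268,543))]
print(np.round(sc,4));print(np.round(tc,4))
# local: scene: left=(-115,-115)? bottom=(135,?)...
def fit(loc,w):
    loc=np.array(loc)/1000.;w=np.array(w)[:,:2];a=loc.mean(0);b=w.mean(0)
    H=(loc-a).T@(w-b);th=np.arctan2(H[0,1]-H[1,0],H[0,0]+H[1,1]);c,s=np.cos(th),np.sin(th);Rm=np.array([[c,-s],[s,c]])
    t=b-Rm@a; print("base",t.round(4),np.degrees(th).round(2),((loc@Rm.T+t-w)*1000).round(1).tolist())
fit([(-115,-115),(135,-115),(135,115),(-115,115)],tc)
fit([(-115,-115),(135,-115),(135,115)],sc)
print("knobtop tri",tri(S(435,78),T(257,302)))
print("pinTop",tri(S(212,279),T(542,293)))
print("bar",tri(S(449,243),T(349,168)))
print("antenna tri",tri(S(356,200),T(387,273)))
print("lug", onz("top",*T(322,408),.026))
E
```

```text
[[ 0.4926 -0.1209  0.01  ]
 [ 0.7312 -0.0575  0.01  ]
 [ 0.6708  0.1624  0.01  ]]
[[ 0.4902 -0.1175  0.01  ]
 [ 0.7292 -0.0511  0.01  ]
 [ 0.6687  0.1697  0.01  ]
 [ 0.429   0.1033  0.01  ]]
base [0.5696 0.0234] 15.46 [[-0.8, -0.6], [1.2, -0.3], [0.4, 0.6], [-0.9, 0.3]]
base [0.5716 0.0182] 15.15 [[-1.9, -2.0], [0.8, -0.0], [1.1, 2.1]]
knobtop tri [0.54937943 0.0920418  0.10281408]
pinTop [ 0.55598126 -0.06650283  0.04163175]
bar [0.63121051 0.03866867 0.07070177]
antenna tri [0.56981714 0.02151872 0.0630923 ]
lug [0.50236798 0.06622847 0.026     ]
```

```bash
cat >> h.py <<'E'
B=np.array([.5705,.021]);Y=15.4
def loc(x,y): 
    a=np.radians(Y); return B+np.array([x*np.cos(a)-y*np.sin(a),x*np.sin(a)+y*np.cos(a)])/1000
def st():
    o=arm.get_obs();M=R.from_euler('xyz',o["tcp_rot"],degrees=True).as_matrix();return o,M
def go(x,y,z):
    o,M=st();d=M.T@(np.array([x,y,z])-o["eef_pos"])*1000
    print("tool delta mm",d.round(2),"rot",o["tcp_rot"].round(2),"F",o["wrist_force"].round(2),"w",o["width"].round(4),"t",round(o["t"],2))
E
python3 -m jog '{"claw":[0,0],"slide":[[0,0,0],[0,0,0]],"spin":[4,3.5]}' 30
python3 - <<'E'
from h import *
print(loc(64,0)); go(*loc(64,0),.16)
E
```

```text
t: 0.27
eef_pos: [0.2435, -0.5748, 0.2516]
tcp_rot: [-179.8, 0.0, 15.3]
wrist_force: [-0.5, 0.6, 0.7]
width: 0.0853
[0.63220211 0.03799559]Traceback (most recent call last):
  File "<stdin>", line 2, in <module>
  File "h.py", line 28, in go
    print("tool delta mm",d.round(2),"rot",o["tcp_rot"].round(2),"F",o["wrist_force"].round(2),"w",o["width"].round(4),"t",round(o["t"],2))
                                                                                                   ^^^^^^^^^^^^^^^^
AttributeError: 'float' object has no attribute 'round'
```

```bash
sed -i 's/o\["width"\].round(4)/round(o["width"],4)/' h.py
python3 - <<'E'
from h import *
go(*loc(64,0),.16)
E
```

```text
tool delta mm [ 537.1  -487.82   92.82] rot [-1.7982e+02  3.0000e-02  1.5340e+01] F [-0.53  0.62  0.72] w 0.0853 t 0.27
```

```bash
python3 -m jog '{"claw":[0,0,0,0,0,0,0,0,0,0,0,0,0,0,0,0,0,0],"slide":[[28,-25,0],[28,-25,0],[28,-25,0],[28,-25,0],[28,-25,0],[28,-25,0],[28,-25,0],[28,-25,0],[28,-25,0],[28,-25,0],[28,-25,0],[28,-25,0],[28,-25,0],[28,-25,0],[28,-25,0],[28,-25,0],[28,-25,0],[28,-25,0]],"spin":[0,0,0,0,0,0,0,0,0,0,0,0,0,0,0,0,0,0]}'
python3 - <<'E'
from h import *
go(*loc(64,0),.16)
E
```

```text
t: 1.77
eef_pos: [0.6222, 0.0075, 0.2442]
tcp_rot: [-179.6, 0.6, 13.9]
wrist_force: [1.1, 0.0, -0.1]
width: 0.0854
tool delta mm [ 17.94 -26.64  84.23] rot [-179.62    0.63   13.94] F [ 1.06  0.   -0.12] w 0.0854 t 1.77
```

```bash
python3 -m jog '{"claw":[0.4,0.4,0.4,0.4,0.4],"slide":[[6,-9,28],[6,-9,28],[6,-9,28],[0,0,0],[0,0,0]],"spin":[-1.4,0,0,0,0]}'
python3 - <<'E'
from h import *
go(*loc(64,0),.071)
im=snap("top","pics/t1.png");cv2.imwrite("pics/t1c.png",cv2.resize(im[100:260,160:340],None,fx=4,fy=4,interpolation=cv2.INTER_CUBIC))
im=snap("scene","pics/s1.png");cv2.imwrite("pics/s1c.png",cv2.resize(im[90:280,180:360],None,fx=3,fy=3,interpolation=cv2.INTER_CUBIC))
E
```

```text
t: 2.18
eef_pos: [0.6343, 0.0525, 0.1563]
tcp_rot: [-179.3, 0.5, 16.2]
wrist_force: [0.6, -0.3, 0.7]
width: 0.051
tool delta mm [-5.29 14.49 85.14] rot [-179.26    0.52   16.17] F [ 0.59 -0.33  0.66] w 0.051 t 2.18
```

View pics/s1c.png

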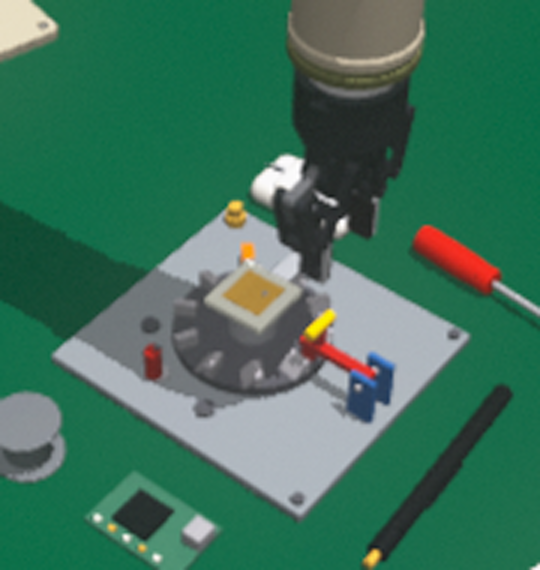

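View pics/t1c.png

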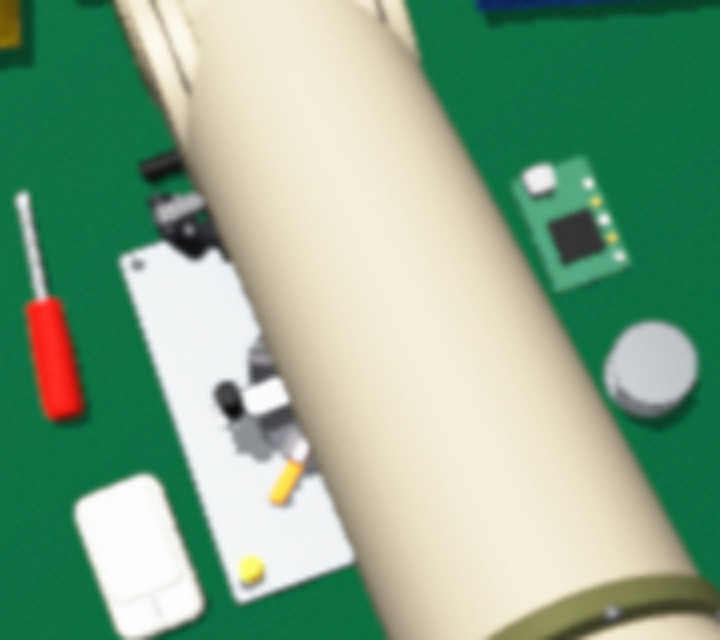

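```bash
python3 -m jog '{"claw":[0.4,0.4,0.4,0.4],"slide":[[-5,14,12],[0,0,15],[0,0,15],[0,0,0]],"spin":[0.7,0,0,0]}'
python3 - <<'E'
from h import *
go(*loc(64,0),.073)
im=snap("scene","pics/s2.png");cv2.imwrite("pics/s2c.png",cv2.resize(im[130:260,220:360],None,fx=4,fy=4,interpolation=cv2.INTER_CUBIC))
E
```

```text
t: 2.62
eef_pos: [0.6361, 0.029, 0.1192]
tcp_rot: [-179.6, -0.0, 14.9]
wrist_force: [-0.5, -0.6, -1.4]
width: 0.0515
tool delta mm [-1.44 -9.39 46.3 ] rot [-1.7962e+02 -3.0000e-02  1.4880e+01] F [-0.47 -0.6  -1.44] w 0.0515 t 2.62
```

View pics/s2c.png

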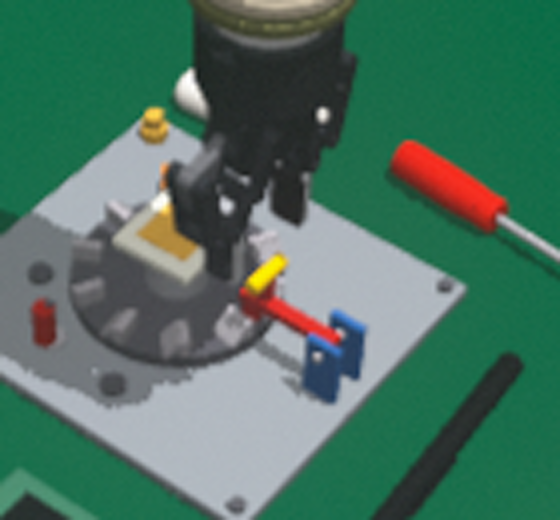

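```bash
python3 -m jog '{"claw":[0.4,0.4,0.4,0.4,0.4,0.4],"slide":[[0,-4,5],[0,-2,5],[0,0,5],[0,0,4],[0,0,2],[0,0,0]],"spin":[-0.3,0,0,0,0,0]}'
python3 - <<'E'
from h import *
go(*loc(64,0),.073)
im=snap("scene","pics/s3.png");cv2.imwrite("pics/s3c.png",cv2.resize(im[130:260,220:360],None,fx=4,fy=4,interpolation=cv2.INTER_CUBIC))
E
```

```text
t: 3.17
eef_pos: [0.6373, 0.0332, 0.1028]
tcp_rot: [-179.8, -0.5, 15.0]
wrist_force: [-0.3, -0.2, -0.4]
width: 0.0513
tool delta mm [-3.96 -5.83 29.84] rot [-179.78   -0.48   15.02] F [-0.31 -0.25 -0.38] w 0.0513 t 3.17
```

View pics/s3c.png

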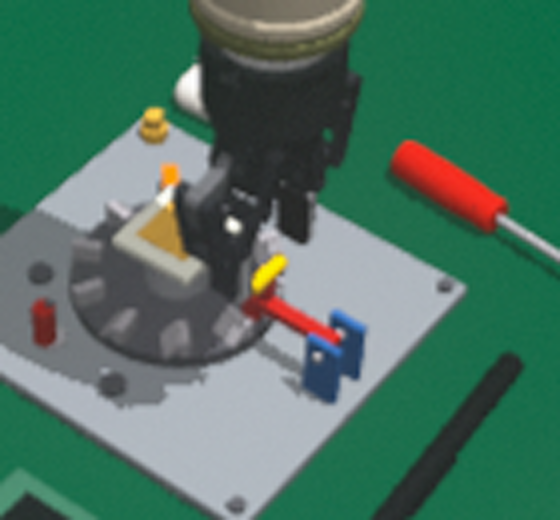

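```bash
python3 -m jog '{"claw":[0.4,0.4,0.4,0.4],"slide":[[-3,-5,0],[-1,-1,4],[0,0,4],[0,0,0]],"spin":[-0.3,0,0,0]}'
python3 - <<'E'
from h import *
go(*loc(64,0),.073)
E
```

```text
t: 3.55
eef_pos: [0.6317, 0.0391, 0.0949]
tcp_rot: [-179.8, -0.5, 15.4]
wrist_force: [-1.0, -0.7, -0.6]
width: 0.0515
tool delta mm [ 0.    1.3  21.88] rot [-179.78   -0.54   15.39] F [-0.98 -0.72 -0.58] w 0.0515 t 3.55
```

```bash
python3 -m jog '{"claw":[0.4,0.4,0.4,0.4,0.4,0.4],"slide":[[0,1,5],[0,0,6],[0,0,6],[0,0,3],[0,0,2],[0,0,0]],"spin":[0,0,0,0,0,0]}'
python3 - <<'E'
from h import *
go(*loc(64,0),.073)
im=snap("scene","pics/s4.png");cv2.imwrite("pics/s4c.png",cv2.resize(im[130:260,220:360],None,fx=4,fy=4,interpolation=cv2.INTER_CUBIC))
E
```

```text
t: 4.05
eef_pos: [0.6318, 0.0379, 0.0696]
tcp_rot: [-179.8, -0.5, 15.4]
wrist_force: [0.5, -0.0, -0.5]
width: 0.0512
tool delta mm [ 0.4   0.01 -3.35] rot [-179.77   -0.48   15.38] F [ 0.54 -0.05 -0.48] w 0.0512 t 4.05
```

View pics/s4c.png

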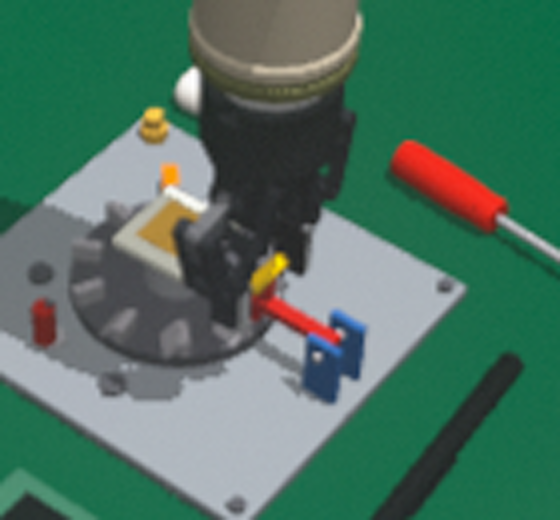

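```bash
python3 -m jog '{"claw":[0.55,0.55,0.55,0.55],"slide":[[0,0,-1],[0,0,0],[0,0,0],[0,0,0]],"spin":[0,0,0,0]}' 20
python3 - <<'E'
from h import *
go(*loc(64,0),.071)
E
python3 -m jog '{"claw":[0.6,0.62,0.64],"slide":[[0,0,0],[0,0,0],[0,0,0]],"spin":[0,0,0]}' 20
python3 - <<'E'
from h import *
go(*loc(64,0),.071)
E
```

```text
t: 4.43
eef_pos: [0.6324, 0.0379, 0.0718]
tcp_rot: [-179.8, -0.6, 15.4]
wrist_force: [-0.5, -0.8, -0.1]
width: 0.0387
tool delta mm [-0.23 -0.11  0.76] rot [-179.78   -0.56   15.37] F [-0.47 -0.84 -0.08] w 0.0387 t 4.43
t: 4.68
eef_pos: [0.6321, 0.0397, 0.0723]
tcp_rot: [-179.7, -0.6, 15.4]
wrist_force: [-1.4, 1.6, -0.6]
width: 0.0309
tool delta mm [-0.39  1.67  1.28] rot [-179.69   -0.57   15.45] F [-1.43  1.6  -0.62] w 0.0309 t 4.68
```

```bash
python3 -m jog '{"claw":[0.68,0.7,0.7],"slide":[[0,0,0],[0,0,0],[0,0,0]],"spin":[0,0,0]}' 20
python3 - <<'E'
from h import *
go(*loc(64,0),.071)
E
```

```text
t: 4.93
eef_pos: [0.632, 0.0399, 0.0724]
tcp_rot: [-179.7, -0.6, 15.5]
wrist_force: [-0.9, 1.6, 0.9]
width: 0.0293
tool delta mm [-0.36  1.93  1.37] rot [-179.69   -0.57   15.48] F [-0.86  1.56  0.92] w 0.0293 t 4.93
```

```bash
cat >> h.py <<'E'
B=np.array([.570,.0227])
E
python3 -m jog '{"claw":[0.75,0.75,0.75],"slide":[[2,0,-4],[2.5,0,-4],[0,0,0]],"spin":[0,0,0]}' 40
python3 - <<'E'
from h import *
go(*loc(64,0),.0724)
E
```

```text
t: 5.18
eef_pos: [0.6358, 0.041, 0.0794]
tcp_rot: [-179.7, -0.4, 15.5]
wrist_force: [-0.8, 1.0, -1.4]
width: 0.0284
tool delta mm [-4.4   0.21  6.98] rot [-179.65   -0.45   15.47] F [-0.85  0.99 -1.38] w 0.0284 t 5.18
```

```bash
python3 -m jog '{"claw":[0.75,0.75,0.75,0.75],"slide":[[3,0,-4],[4,0,-4],[4,0,-4],[0,0,0]],"spin":[0,0,0,0]}' 40
python3 - <<'E'
from h import *
go(*loc(64+31.4,0),.0724+.0271)
E
```

```text
t: 5.52
eef_pos: [0.6448, 0.0434, 0.0903]
tcp_rot: [-179.6, -0.0, 15.5]
wrist_force: [-0.8, 1.0, -1.6]
width: 0.0286
tool delta mm [17.79  0.1  -9.21] rot [-1.796e+02 -4.000e-02  1.547e+01] F [-0.82  0.95 -1.65] w 0.0286 t 5.52
```

```bash
python3 -m jog '{"claw":[0.75,0.75,0.75,0.75,0.75,0.75],"slide":[[4,0,-3.5],[4,0,-3],[4,0,-2],[4,0,-1.5],[2,0,-0.5],[0,0,0]],"spin":[0,0,0,0,0,0]}' 40
python3 - <<'E'
from h import *
go(*loc(64+31.4,0),.0724+.0271)
im=snap("scene","pics/s5.png");cv2.imwrite("pics/s5c.png",cv2.resize(im[130:260,220:360],None,fx=4,fy=4,interpolation=cv2.INTER_CUBIC))
E
```

```text
t: 6.02
eef_pos: [0.6622, 0.0483, 0.1014]
tcp_rot: [-179.6, 0.3, 15.5]
wrist_force: [-3.7, 0.5, -5.8]
width: 0.0279
tool delta mm [-0.31  0.2   1.91] rot [-179.59    0.26   15.46] F [-3.65  0.54 -5.78] w 0.0279 t 6.02
```

View pics/s5c.png

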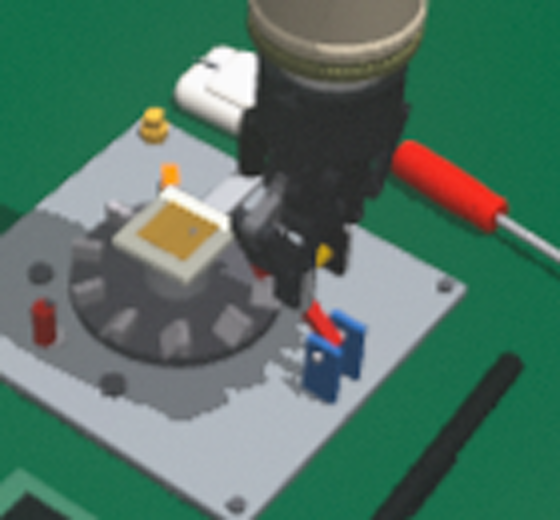

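```bash
python3 -m jog '{"claw":[0.4,0.4,0.4,0.4,0.4,0.4,0.4,0.4,0.4],"slide":[[0,0,0],[0,0,0],[0,0,0],[0,0,0],[0,0,-10],[0,0,-15],[0,0,-15],[0,0,-5],[0,0,0]],"spin":[0,0,0,0,0,0,0,0,0]}' 40
python3 - <<'E'
from h import *
go(*loc(0,75),.150)
im=snap("scene","pics/s6.png");cv2.imwrite("pics/s6c.png",cv2.resize(im[130:260,220:360],None,fx=4,fy=4,interpolation=cv2.INTER_CUBIC))
E
```

```text
t: 6.82
eef_pos: [0.6676, 0.0471, 0.1557]
tcp_rot: [-179.8, -0.6, 15.4]
wrist_force: [0.4, -0.5, 0.1]
width: 0.0517
tool delta mm [-100.73  -77.29    4.84] rot [-179.8    -0.62   15.36] F [ 0.4  -0.45  0.09] w 0.0517 t 6.82
```

View pics/s6c.png

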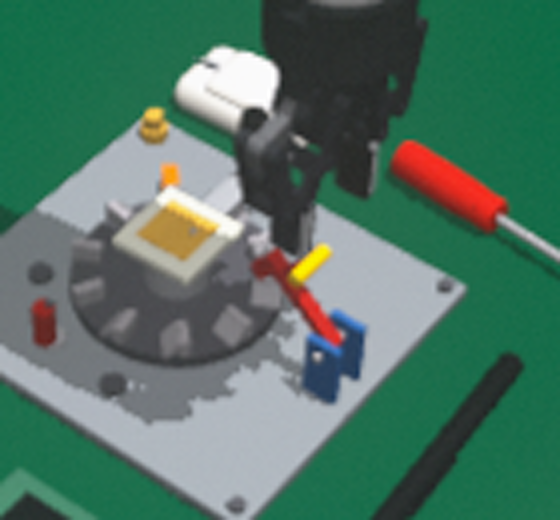

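```bash
python3 -m jog '{"claw":[0.4,0.4,0.4,0.4,0.4,0.4],"slide":[[-20,-15,0],[-20,-15,0],[-20,-15,0],[0,0,0],[0,0,0],[0,0,0]],"spin":[0,0,0,-6,-6,-3]}' 40
python3 - <<'E'
from h import *
go(*loc(0,75),.150)
E
```

```text
t: 7.37
eef_pos: [0.5931, 0.0753, 0.1509]
tcp_rot: [-180.0, -0.5, 30.8]
wrist_force: [1.1, -0.6, 0.1]
width: 0.0511
tool delta mm [-26.88 -39.     0.68] rot [-179.96   -0.47   30.83] F [ 1.05 -0.62  0.09] w 0.0511 t 7.37
```

```bash
python3 -m jog '{"claw":[0.4,0.4,0.4,0.4,0.4,0.4],"slide":[[-9,-12,0],[-9,-12,0],[-6,-9,0],[0,0,0],[0,0,0],[0,0,0]],"spin":[-1,-1,0,0,0,0]}' 40
python3 - <<'E'
from h import *
go(*loc(0,75),.089)
im=snap("scene","pics/s7.png");cv2.imwrite("pics/s7c.png",cv2.resize(im[120:250,200:340],None,fx=4,fy=4,interpolation=cv2.INTER_CUBIC))
E
```

```text
t: 7.87
eef_pos: [0.5528, 0.09, 0.1471]
tcp_rot: [-179.9, -0.3, 33.2]
wrist_force: [0.0, -0.3, 0.3]
width: 0.051
tool delta mm [ 0.2  -5.56 58.15] rot [-179.9    -0.28   33.16] F [ 0.03 -0.27  0.33] w 0.051 t 7.87
```

View pics/s7c.png

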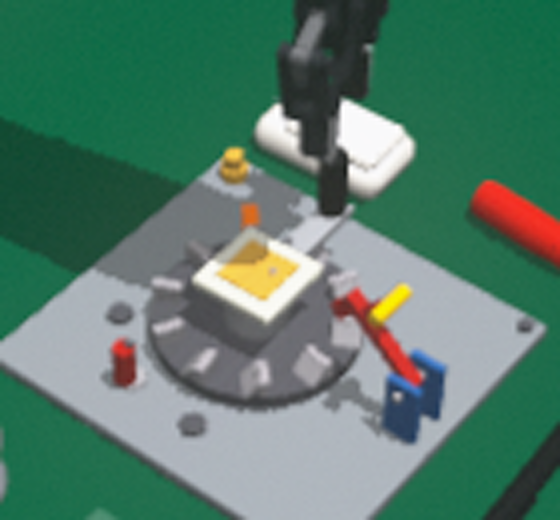

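```bash
python3 -m jog '{"claw":[0.4,0.4,0.4,0.4,0.4,0.4,0.4,0.4],"slide":[[0,-4,8],[0,-1,10],[0,0,10],[0,0,10],[0,0,8],[0,0,5],[0,0,0],[0,0,0]],"spin":[0,0,0,0,0,0,0,0]}' 40
python3 - <<'E'
from h import *
go(*loc(0,75),.089)
im=snap("scene","pics/s8.png");cv2.imwrite("pics/s8c.png",cv2.resize(im[120:250,200:340],None,fx=4,fy=4,interpolation=cv2.INTER_CUBIC))
E
```

```text
t: 8.58
eef_pos: [0.5506, 0.0936, 0.088]
tcp_rot: [-179.8, -0.1, 33.0]
wrist_force: [0.1, -0.1, -0.3]
width: 0.0517
tool delta mm [ 0.36 -1.42 -0.95] rot [-1.7978e+02 -1.4000e-01  3.3040e+01] F [ 0.09 -0.11 -0.35] w 0.0517 t 8.58
```

View pics/s8c.png

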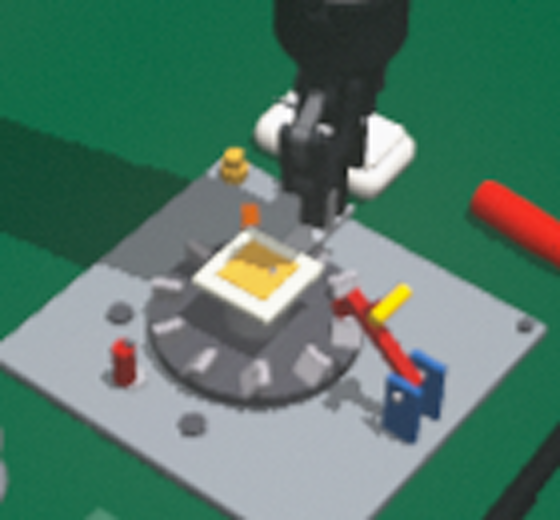

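```bash
python3 -m jog '{"claw":[0.6,0.72,0.8,0.9,0.9],"slide":[[0,-1,0],[0,0,0],[0,0,0],[0,0,0],[0,0,0]],"spin":[0,0,0,0,0]}' 40
python3 - <<'E'
from h import *
go(*loc(0,75),.089)
E
```

```text
t: 9.05
eef_pos: [0.5503, 0.0952, 0.0894]
tcp_rot: [-179.8, -0.2, 33.1]
wrist_force: [0.8, 1.0, -4.5]
width: 0.017
tool delta mm [-0.32  0.03  0.41] rot [-179.81   -0.24   33.06] F [ 0.79  1.02 -4.53] w 0.017 t 9.05
```

```bash
cat >> h.py <<'E'
def knob():
    o,M=st();d=(o["eef_pos"][:2]-B)*1000;r=np.hypot(*d);a=np.degrees(np.arctan2(d[1],d[0]))%360
    F=o["wrist_force"][:2];er=d/r;et=np.array([-er[1],er[0]])
    print("local ang",round(a-Y,2),"r",r.round(2),"Frad",round(F@er,2),"Ftan",round(F@et,2),"z",o["eef_pos"][2].round(4),"yaw",o["tcp_rot"][2].round(2),"Fz",o["wrist_force"][2].round(2),"w",round(o["width"],4),"t",round(o["t"],2))
    b=np.radians(a-o["tcp_rot"][2]); print("unit tangent in tool",(-np.sin(b)).round(3),(-np.cos(b)).round(3),"radial out",np.cos(b).round(3),(-np.sin(b)).round(3))
E
python3 -m jog '{"claw":[0.9,0.9,0.9],"slide":[[-3,-0.8,0],[-5,-1,0],[-3,-0.3,0]],"spin":[0,0,0]}' 40
python3 -c "
from h import *
knob()"
```

```text
t: 9.3
eef_pos: [0.5404, 0.0915, 0.0894]
tcp_rot: [-179.8, -0.4, 33.1]
wrist_force: [2.5, 3.2, -4.5]
width: 0.017
local ang 97.91 r 74.92 Frad 1.94 Ftan -3.57 z 0.0894 yaw 33.09 Fz -4.53 w 0.017 t 9.3
unit tangent in tool -0.985 -0.17 radial out 0.17 -0.985
```

```bash
python3 -m jog '{"claw":[0.9,0.9,0.9,0.9,0.9,0.9],"slide":[[-6.4,-0.9,0],[-6.5,-0.2,0],[-6.5,0.4,0],[-6.4,1.2,0],[-6.2,2,0],[-6,2.6,0]],"spin":[0,0,0,0,0,0]}' 40
python3 -c "
from h import *
knob()"
```

```text
t: 9.8
eef_pos: [0.5084, 0.0645, 0.0894]
tcp_rot: [-179.9, -0.5, 33.1]
wrist_force: [3.6, 1.8, -4.1]
width: 0.0169
local ang 130.46 r 74.44 Frad -2.03 Ftan -3.5 z 0.0894 yaw 33.12 Fz -4.08 w 0.0169 t 9.8
unit tangent in tool -0.922 0.387 radial out -0.387 -0.922
```

```bash
python3 -m jog '{"claw":[0.9,0.9,0.9,0.9,0.9,0.9],"slide":[[-5.6,2.2,0],[-5.3,2.9,0],[-5,3.4,0],[-4.6,3.9,0],[-4.2,4.4,0],[-3.7,4.8,0]],"spin":[0,0,0,0,0,0]}' 40
python3 -c "
from h import *
knob()
im=snap('scene','pics/s9.png');cv2.imwrite('pics/s9c.png',cv2.resize(im[120:250,200:340],None,fx=4,fy=4,interpolation=cv2.INTER_CUBIC))"
```

```text
t: 10.3
eef_pos: [0.4959, 0.0267, 0.0894]
tcp_rot: [-180.0, -0.8, 33.0]
wrist_force: [5.3, 3.8, -5.8]
width: 0.0171
local ang 161.51 r 74.23 Frad -5.07 Ftan -4.03 z 0.0894 yaw 33.04 Fz -5.83 w 0.0171 t 10.3
unit tangent in tool -0.59 0.808 radial out -0.808 -0.59
```

View pics/s9c.png

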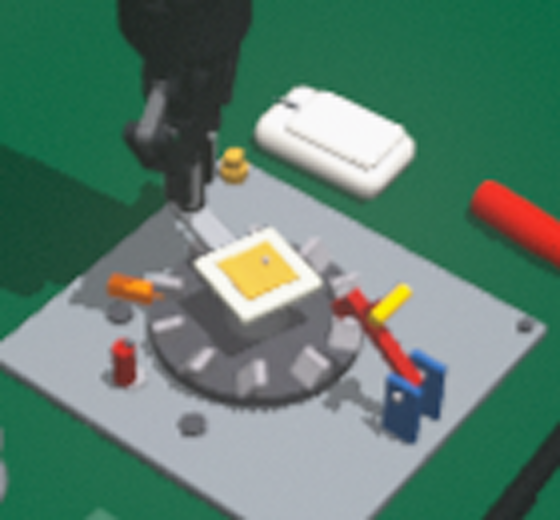

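```bash
python3 -m jog '{"claw":[0.9,0.9,0.9,0.9,0.9,0.9],"slide":[[-3.5,4,0],[-3.2,4.5,0],[-2.5,4.5,0],[-2,4,0],[-1.3,2.5,0],[-0.3,0.8,0]],"spin":[0,0,0,0,0,0]}' 40
python3 -c "
from h import *
knob()"
```

```text
t: 10.85
eef_pos: [0.4984, 0.0029, 0.0893]
tcp_rot: [-179.9, -1.3, 33.0]
wrist_force: [3.4, 4.2, -5.2]
width: 0.0166
local ang 180.02 r 74.31 Frad -4.41 Ftan -3.09 z 0.0893 yaw 33.04 Fz -5.17 w 0.0166 t 10.85
unit tangent in tool -0.303 0.953 radial out -0.953 -0.303
```

```bash
python3 -m jog '{"claw":[0.9,0.9,0.9,0.9],"slide":[[0,2.5,0],[-0.2,3,0],[0,3,0],[0,2,0]],"spin":[0,0,0,0]}' 40
python3 -c "
from h import *
knob()
im=snap('scene','pics/s10.png');cv2.imwrite('pics/s10c.png',cv2.resize(im[140:230,200:290],None,fx=6,fy=6,interpolation=cv2.INTER_CUBIC))"
```

```text
t: 11.18
eef_pos: [0.5016, -0.0057, 0.0893]
tcp_rot: [-179.8, -1.1, 33.1]
wrist_force: [-2.0, 2.5, 1.1]
width: 0.0165
local ang 187.17 r 74.1 Frad 0.94 Ftan -3.05 z 0.0893 yaw 33.12 Fz 1.06 w 0.0165 t 11.18
unit tangent in tool -0.183 0.983 radial out -0.983 -0.183
```

View pics/s10c.png

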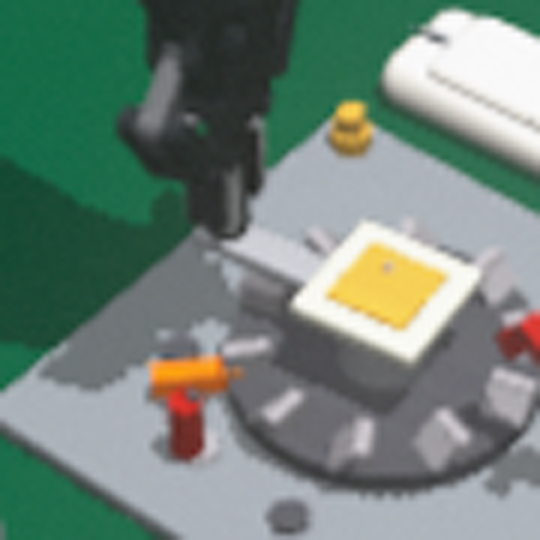

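```bash
python3 -m jog '{"claw":[0.9,0.9,0.9],"slide":[[-0.2,1.5,0],[-0.2,1.5,0],[-0.1,1.2,0]],"spin":[0,0,0]}' 40
python3 -c "
from h import *
knob()"
python3 -m jog '{"claw":[0.9,0.9],"slide":[[-0.1,1,0],[-0.1,1,0]],"spin":[0,0]}' 40
python3 -c "
from h import *
knob()"
```

```text
t: 11.48
eef_pos: [0.5036, -0.0101, 0.0893]
tcp_rot: [-179.8, -1.0, 33.1]
wrist_force: [-2.4, 2.6, 1.2]
width: 0.017
local ang 190.86 r 74.07 Frad 1.03 Ftan -3.37 z 0.0893 yaw 33.1 Fz 1.23 w 0.017 t 11.48
unit tangent in tool -0.119 0.993 radial out -0.993 -0.119
t: 11.65
eef_pos: [0.5046, -0.0121, 0.0893]
tcp_rot: [-179.8, -1.0, 33.1]
wrist_force: [-2.0, 2.6, 0.9]
width: 0.0167
local ang 192.59 r 74.09 Frad 0.54 Ftan -3.26 z 0.0893 yaw 33.1 Fz 0.9 w 0.0167 t 11.65
unit tangent in tool -0.089 0.996 radial out -0.996 -0.089
```

```bash
for i in 1; do python3 -m jog '{"claw":[0.9,0.9],"slide":[[-0.1,0.7,0],[0,0.6,0]],"spin":[0,0]}' 40 >/dev/null; python3 -c "
from h import *
knob()"; done
python3 -m jog '{"claw":[0.9,0.9],"slide":[[0,0.5,0],[0,0.5,0]],"spin":[0,0]}' 40 >/dev/null
python3 -c "
from h import *
knob()"
```

```text
local ang 193.75 r 74.08 Frad 1.26 Ftan -2.51 z 0.0893 yaw 33.1 Fz 0.29 w 0.0168 t 11.82
unit tangent in tool -0.069 0.998 radial out -0.998 -0.069
local ang 194.61 r 74.1 Frad -0.82 Ftan -3.32 z 0.0893 yaw 33.1 Fz 1.9 w 0.0169 t 11.98
unit tangent in tool -0.054 0.999 radial out -0.999 -0.054
```

```bash
python3 -m jog '{"claw":[0.9,0.9],"slide":[[0,0.5,0],[0,0.5,0]],"spin":[0,0]}' 40 >/dev/null
python3 -c "
from h import *
knob()"
python3 -m jog '{"claw":[0.9,0.9],"slide":[[0,0.5,0],[0,0.5,0]],"spin":[0,0]}' 40 >/dev/null
python3 -c "
from h import *
knob()"
```

```text
local ang 195.44 r 74.11 Frad -0.12 Ftan -2.74 z 0.0893 yaw 33.1 Fz 1.05 w 0.0167 t 12.15
unit tangent in tool -0.039 0.999 radial out -0.999 -0.039
local ang 196.29 r 74.12 Frad 0.59 Ftan -2.78 z 0.0893 yaw 33.11 Fz 0.83 w 0.0167 t 12.32
unit tangent in tool -0.025 1.0 radial out -1.0 -0.025
```

```bash
python3 -m jog '{"claw":[0.9,0.9],"slide":[[0,0.5,0],[0,0.5,0]],"spin":[0,0]}' 40 >/dev/null
python3 -c "
from h import *
knob()
im=snap('scene','pics/s11.png');cv2.imwrite('pics/s11c.png',cv2.resize(im[140:230,200:290],None,fx=6,fy=6,interpolation=cv2.INTER_CUBIC))"
```

```text
local ang 197.15 r 74.1 Frad -0.38 Ftan -2.15 z 0.0893 yaw 33.11 Fz 1.35 w 0.0168 t 12.48
unit tangent in tool -0.01 1.0 radial out -1.0 -0.01
```

View pics/s11c.png

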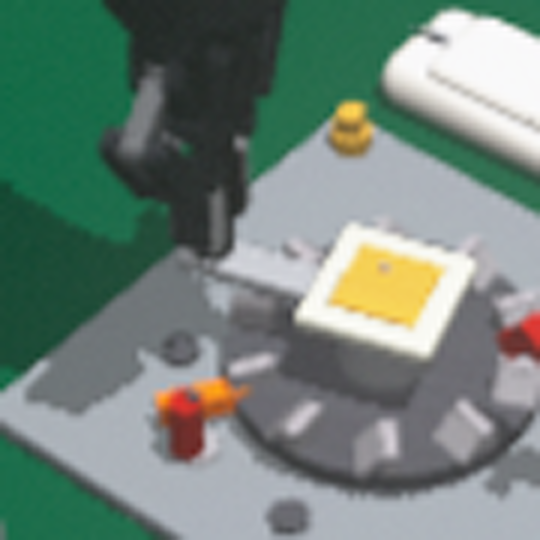

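```bash
python3 -m jog '{"claw":[0.9,0.9],"slide":[[0,0.4,0],[0,0.4,0]],"spin":[0,0]}' 40 >/dev/null
python3 -c "
from h import *
knob()"
python3 -m jog '{"claw":[0.9,0.9],"slide":[[0,0.4,0],[0,0.4,0]],"spin":[0,0]}' 40 >/dev/null
python3 -c "
from h import *
knob()"
```

```text
local ang 197.91 r 74.13 Frad 0.39 Ftan -3.38 z 0.0892 yaw 33.1 Fz 1.39 w 0.0164 t 12.7
unit tangent in tool 0.004 1.0 radial out -1.0 0.004
local ang 198.58 r 74.11 Frad 0.41 Ftan -3.58 z 0.0893 yaw 33.1 Fz 1.97 w 0.0169 t 12.87
unit tangent in tool 0.015 1.0 radial out -1.0 0.015
```

```bash
python3 -m jog '{"claw":[0.9],"slide":[[0,0.4,0]],"spin":[0]}' 40 >/dev/null
python3 -c "
from h import *
knob()"
python3 -m jog '{"claw":[0.9],"slide":[[0,0.4,0]],"spin":[0]}' 40 >/dev/null
python3 -c "
from h import *
knob()"
python3 -m jog '{"claw":[0.9],"slide":[[0,0.4,0]],"spin":[0]}' 40 >/dev/null
python3 -c "
from h import *
knob()"
```

```text
local ang 198.64 r 74.11 Frad 1.84 Ftan -5.49 z 0.0892 yaw 33.11 Fz 3.2 w 0.0168 t 12.95
unit tangent in tool 0.016 1.0 radial out -1.0 0.016
local ang 198.65 r 74.11 Frad 1.06 Ftan -5.17 z 0.0892 yaw 33.12 Fz 2.63 w 0.0169 t 13.03
unit tangent in tool 0.016 1.0 radial out -1.0 0.016
local ang 198.68 r 74.1 Frad 1.09 Ftan -5.26 z 0.0893 yaw 33.14 Fz 2.34 w 0.0167 t 13.12
unit tangent in tool 0.016 1.0 radial out -1.0 0.016
```

```bash
python3 -m jog '{"claw":[0.9,0.9],"slide":[[0,0.6,0],[0,0.6,0]],"spin":[0,0]}' 40 >/dev/null
python3 -c "
from h import *
knob()"
python3 -m jog '{"claw":[0.9,0.9],"slide":[[0,0.8,0],[0,0.8,0]],"spin":[0,0]}' 40 >/dev/null
python3 -c "
from h import *
knob()"
```

```text
local ang 198.73 r 74.06 Frad 1.55 Ftan -6.84 z 0.0892 yaw 33.19 Fz 2.91 w 0.0167 t 13.28
unit tangent in tool 0.016 1.0 radial out -1.0 0.016
local ang 198.79 r 74.09 Frad 1.17 Ftan -6.98 z 0.0892 yaw 33.25 Fz 3.99 w 0.0167 t 13.45
unit tangent in tool 0.016 1.0 radial out -1.0 0.016
```

```bash
python3 -m jog '{"claw":[0.9,0.9],"slide":[[0,1.1,0],[0,1.1,0]],"spin":[0,0]}' 40 >/dev/null
python3 -c "
from h import *
knob()"
python3 -m jog '{"claw":[0.9,0.9],"slide":[[0,1.3,0],[0,1.3,0]],"spin":[0,0]}' 40 >/dev/null
python3 -c "
from h import *
knob()"
```

```text
local ang 198.9 r 74.03 Frad 3.55 Ftan -8.88 z 0.0892 yaw 33.35 Fz 6.75 w 0.017 t 13.62
unit tangent in tool 0.017 1.0 radial out -1.0 0.017
local ang 198.99 r 73.98 Frad 2.48 Ftan -8.8 z 0.0892 yaw 33.46 Fz 6.47 w 0.0169 t 13.78
unit tangent in tool 0.016 1.0 radial out -1.0 0.016
```

```bash
python3 -m jog '{"claw":[0.9,0.9],"slide":[[0,1.6,0],[0,1.6,0]],"spin":[0,0]}' 40 >/dev/null
python3 -c "
from h import *
knob()"
python3 -m jog '{"claw":[0.9,0.9],"slide":[[0,1.8,0],[0,1.8,0]],"spin":[0,0]}' 40 >/dev/null
python3 -c "
from h import *
knob()"
```

```text
local ang 199.12 r 73.96 Frad 2.18 Ftan -10.93 z 0.0892 yaw 33.6 Fz 6.69 w 0.0166 t 13.95
unit tangent in tool 0.016 1.0 radial out -1.0 0.016
local ang 199.24 r 73.91 Frad 3.02 Ftan -11.24 z 0.0892 yaw 33.77 Fz 7.6 w 0.0168 t 14.12
unit tangent in tool 0.015 1.0 radial out -1.0 0.015
```

```bash
python3 -m jog '{"claw":[0.9,0.9,0.9,0.9],"slide":[[0,1.9,0],[0,1.9,0],[0,1.9,0],[0,1.9,0]],"spin":[0,0,0,0]}' 40 >/dev/null
python3 -c "
from h import *
knob()"
python3 -m jog '{"claw":[0.9,0.9,0.9,0.9],"slide":[[0,2,0],[0,2,0],[0,2,0],[0,2,0]],"spin":[0,0,0,0]}' 40 >/dev/null
python3 -c "
from h import *
knob()"
```

```text
local ang 199.36 r 73.82 Frad 4.07 Ftan -11.8 z 0.0892 yaw 34.15 Fz 7.55 w 0.0166 t 14.45
unit tangent in tool 0.011 1.0 radial out -1.0 0.011
local ang 199.55 r 73.75 Frad 3.56 Ftan -13.72 z 0.0892 yaw 34.56 Fz 9.88 w 0.0168 t 14.78
unit tangent in tool 0.007 1.0 radial out -1.0 0.007
```

```bash
python3 -m jog '{"claw":[0.9,0.9,0.9],"slide":[[0,1.8,0],[0,1.8,0],[0,1.8,0]],"spin":[0.1,0.1,0.1]}' 40 >/dev/null
python3 -c "
from h import *
knob()"
python3 -m jog '{"claw":[0.9,0.9,0.9],"slide":[[0,1.8,0],[0,1.8,0],[0,1.8,0]],"spin":[0.1,0.1,0.1]}' 40 >/dev/null
python3 -c "
from h import *
knob()"
```

```text
local ang 199.67 r 73.71 Frad 3.9 Ftan -12.49 z 0.0892 yaw 34.56 Fz 8.11 w 0.0165 t 15.03
unit tangent in tool 0.009 1.0 radial out -1.0 0.009
local ang 199.73 r 73.65 Frad 3.47 Ftan -11.59 z 0.0892 yaw 34.56 Fz 6.72 w 0.0168 t 15.28
unit tangent in tool 0.01 1.0 radial out -1.0 0.01
```

```bash
python3 -m jog '{"claw":[0.9,0.9,0.9,0.9],"slide":[[0,1.2,0],[0,0.8,0],[0,0.4,0],[0,0,0]],"spin":[0,0,0,0]}' 40 >/dev/null
python3 -c "
from h import *
knob()"
python3 -m jog '{"claw":[0.4,0.4,0.4,0.4],"slide":[[0,0,0],[0,0,0],[0,0,0],[0,0,0]],"spin":[0,0,0,0]}' 40
python3 -c "
from h import *
knob()"
```

```text
local ang 199.52 r 73.68 Frad 1.9 Ftan -4.98 z 0.0893 yaw 34.82 Fz 1.35 w 0.017 t 15.62
unit tangent in tool 0.002 1.0 radial out -1.0 0.002
t: 15.95
eef_pos: [0.5106, -0.0209, 0.0894]
tcp_rot: [-176.9, 0.6, 34.8]
wrist_force: [-0.2, -0.7, -0.1]
width: 0.0513
local ang 200.86 r 73.66 Frad 0.58 Ftan 0.4 z 0.0894 yaw 34.75 Fz -0.1 w 0.0513 t 15.95
unit tangent in tool 0.026 1.0 radial out -1.0 0.026
```

```bash
python3 -m jog '{"claw":[0.4,0.4,0.4,0.4,0.4,0.4,0.4],"slide":[[0,0,-6],[0,0,-12],[0,0,-15],[0,0,-15],[0,0,-10],[0,0,0],[0,0,0]],"spin":[0,0,0,0,0,0,0]}' 40
python3 -c "
from h import *
go(*loc(95.8,0),.16)
im=snap('scene','pics/s12.png');cv2.imwrite('pics/s12c.png',cv2.resize(im[130:250,200:340],None,fx=5,fy=5,interpolation=cv2.INTER_CUBIC))"
```

```text
t: 16.53
eef_pos: [0.5143, -0.0244, 0.1544]
tcp_rot: [-177.0, 0.5, 34.7]
wrist_force: [-1.1, 0.6, -0.6]
width: 0.0513
tool delta mm [163.    24.1   -8.29] rot [-177.04    0.5    34.66] F [-1.1   0.64 -0.61] w 0.0513 t 16.53
```

View pics/s12c.png

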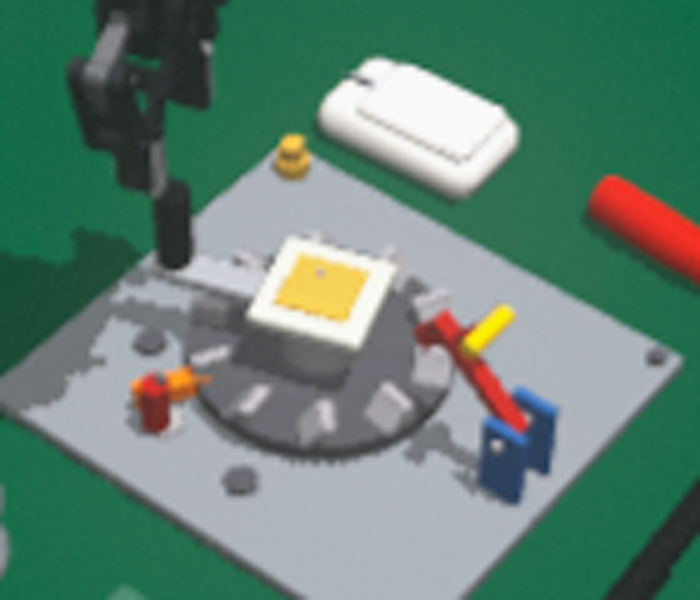

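```bash
python3 -m jog '{"claw":[0.4,0.4,0.4,0.4,0.4,0.4,0.4],"slide":[[20,3,-3],[20,3,-3],[20,3,-2],[20,3,0],[10,2,0],[0,0,0],[0,0,0]],"spin":[0,0,0,6.5,6.5,5,0]}' 40
python3 -c "
from h import *
go(*loc(95.8,0),.16)"
```

```text
t: 17.17
eef_pos: [0.5979, 0.0146, 0.1549]
tcp_rot: [-177.3, 1.9, 15.8]
wrist_force: [-0.2, 0.1, -0.6]
width: 0.0509
tool delta mm [ 70.92 -15.05  -6.77] rot [-177.28    1.87   15.82] F [-0.21  0.09 -0.64] w 0.0509 t 17.17
```

```bash
python3 -m jog '{"claw":[0.4,0.4,0.4,0.4,0.4,0.4],"slide":[[15,-4,-1],[20,-5,-1],[18,-4,0],[9,-2,0],[0,0,0],[0,0,0]],"spin":[0.4,0,0,0,0,0]}' 40
python3 -c "
from h import *
go(.662,.048,.102)"
```

```text
t: 17.67
eef_pos: [0.6525, 0.0454, 0.1504]
tcp_rot: [-177.2, 2.3, 16.3]
wrist_force: [-0.8, -0.3, -0.5]
width: 0.0514
tool delta mm [11.76  2.52 47.86] rot [-177.23    2.31   16.35] F [-0.8  -0.35 -0.45] w 0.0514 t 17.67
```

```bash
python3 -m jog '{"claw":[0.4,0.4,0.4,0.4,0.4],"slide":[[8,2,4],[3,0,8],[0,0,8],[0,0,0],[0,0,0]],"spin":[0.6,0.2,0,0,0]}' 40
python3 -c "
from h import *
go(.662,.048,.102)
im=snap('scene','pics/s13.png');cv2.imwrite('pics/s13c.png',cv2.resize(im[130:250,220:360],None,fx=5,fy=5,interpolation=cv2.INTER_CUBIC))"
```

```text
t: 18.08
eef_pos: [0.6613, 0.0449, 0.1265]
tcp_rot: [-177.3, 2.5, 15.6]
wrist_force: [-0.1, 0.9, 0.6]
width: 0.0514
tool delta mm [ 2.59 -1.65 24.47] rot [-177.31    2.5    15.55] F [-0.09  0.91  0.57] w 0.0514 t 18.08
```

View pics/s13c.png

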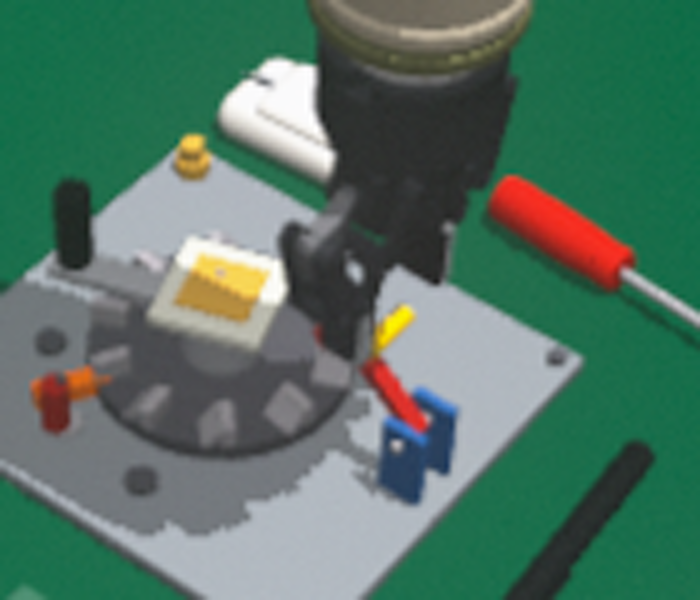

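```bash
python3 -m jog '{"claw":[0.4,0.4,0.4,0.4,0.4,0.4],"slide":[[2,-1.5,5],[0,0,6],[0,0,6],[0,0,4],[0,0,0],[0,0,0]],"spin":[0.1,0,0,0,0,0]}' 40
python3 -c "
from h import *
go(.662,.048,.1015)"
```

```text
t: 18.63
eef_pos: [0.6612, 0.0476, 0.1035]
tcp_rot: [-177.3, 2.5, 15.4]
wrist_force: [-0.7, -0.2, 1.2]
width: 0.0511
tool delta mm [ 0.93 -0.09  1.95] rot [-177.33    2.51   15.45] F [-0.72 -0.24  1.15] w 0.0511 t 18.63
```

```bash
python3 -m jog '{"claw":[0.55,0.6,0.64,0.66,0.7],"slide":[[0.8,0,1.5],[0,0,0],[0,0,0],[0,0,0],[0,0,0]],"spin":[0,0,0,0,0]}' 20
python3 -c "
from h import *
go(.662,.048,.1015)
im=snap('scene','pics/s14.png');cv2.imwrite('pics/s14c.png',cv2.resize(im[130:250,220:360],None,fx=5,fy=5,interpolation=cv2.INTER_CUBIC))"
python3 -m jog '{"claw":[0.7,0.75,0.75],"slide":[[0,0,0],[0,0,0],[0,0,0]],"spin":[0,0,0]}' 40
python3 -c "
from h import *
go(.662,.048,.1015)"
```

```text
t: 19.05
eef_pos: [0.6621, 0.048, 0.1023]
tcp_rot: [-177.3, 2.5, 15.5]
wrist_force: [0.1, -0.5, -1.7]
width: 0.0292
tool delta mm [-0.09 -0.01  0.79] rot [-177.33    2.49   15.45] F [ 0.11 -0.48 -1.66] w 0.0292 t 19.05
t: 19.35
eef_pos: [0.6621, 0.048, 0.1023]
tcp_rot: [-177.3, 2.5, 15.5]
wrist_force: [-2.4, 0.2, -0.9]
width: 0.0283
tool delta mm [-0.06 -0.01  0.84] rot [-177.33    2.49   15.45] F [-2.42  0.18 -0.94] w 0.0283 t 19.35
```

View pics/s14c.png

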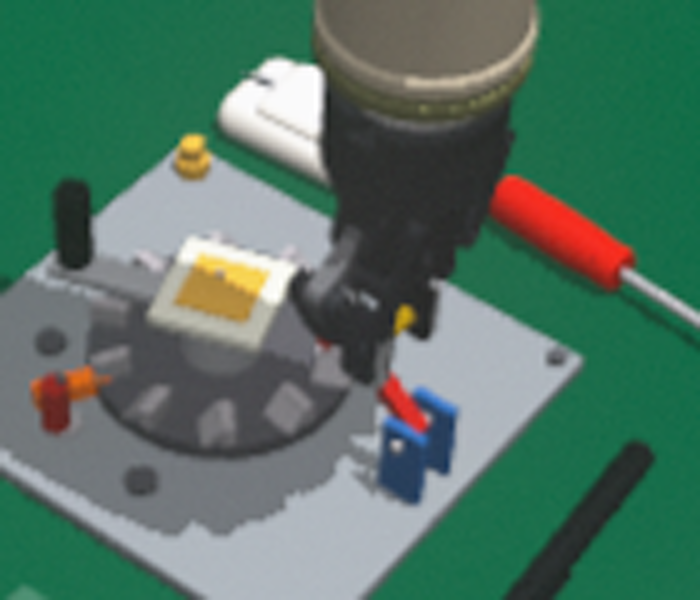

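```bash
cat >> h.py <<'E'
def arc(phi,off=0):
    # target TCP for bar angle phi (deg), ref: phi0=26.57 at (0.632,0.0399,0.0724)
    p=np.radians(phi);a=np.radians(Y);out=48-53.67*np.cos(p);up=53.67*np.sin(p)-24
    go(.632+out/1000*np.cos(a),.0399+out/1000*np.sin(a),.0724+up/1000)
E
python3 -c "
from h import *
[arc(p) for p in(72,62,53,44,26.57)]"
```

```text
tool delta mm [ 0.37 -0.07  2.88] rot [-177.33    2.49   15.45] F [-2.42  0.18 -0.94] w 0.0283 t 19.35
tool delta mm [-8.07  0.11  6.91] rot [-177.33    2.49   15.45] F [-2.42  0.18 -0.94] w 0.0283 t 19.35
tool delta mm [-14.97   0.33  11.73] rot [-177.33    2.49   15.45] F [-2.42  0.18 -0.94] w 0.0283 t 19.35
tool delta mm [-21.03   0.59  17.57] rot [-177.33    2.49   15.45] F [-2.42  0.18 -0.94] w 0.0283 t 19.35
tool delta mm [-29.84   1.22  31.23] rot [-177.33    2.49   15.45] F [-2.42  0.18 -0.94] w 0.0283 t 19.35
```

```bash
python3 -m jog '{"claw":[0.75,0.75,0.75,0.75,0.75],"slide":[[-4,0,1.5],[-4.5,0.1,2.5],[-3.5,0.1,2.5],[-3.5,0.1,2.5],[0,0,0]],"spin":[0,0,0,0,0]}' 40
python3 -c "
from h import *
[arc(p) for p in(53,44,26.57)]"
```

```text
t: 19.77
eef_pos: [0.6506, 0.0447, 0.0965]
tcp_rot: [-177.4, 1.7, 15.4]
wrist_force: [3.0, 0.5, -2.7]
width: 0.0282
tool delta mm [-3.31 -0.03  5.34] rot [-177.38    1.73   15.42] F [ 2.99  0.45 -2.67] w 0.0282 t 19.77
tool delta mm [-9.45  0.23 11.11] rot [-177.38    1.73   15.42] F [ 2.99  0.45 -2.67] w 0.0282 t 19.77
tool delta mm [-18.44   0.85  24.65] rot [-177.38    1.73   15.42] F [ 2.99  0.45 -2.67] w 0.0282 t 19.77
```

```bash
python3 -m jog '{"claw":[0.75,0.75,0.75,0.75,0.75],"slide":[[-3,0,3],[-3.3,0.1,3.5],[-3.3,0.1,3.8],[-2,0.1,2.5],[0,0,0]],"spin":[0,0,0,0,0]}' 40
python3 -c "
from h import *
[arc(p) for p in(44,35,26.57)]"
```

```text
t: 20.18
eef_pos: [0.6402, 0.042, 0.0869]
tcp_rot: [-177.5, 1.4, 15.4]
wrist_force: [3.6, 1.3, -1.9]
width: 0.0286
tool delta mm [ 0.98 -0.14  1.18] rot [-177.46    1.39   15.4 ] F [ 3.63  1.26 -1.93] w 0.0286 t 20.18
tool delta mm [-4.22  0.15  7.8 ] rot [-177.46    1.39   15.4 ] F [ 3.63  1.26 -1.93] w 0.0286 t 20.18
tool delta mm [-8.09  0.46 14.66] rot [-177.46    1.39   15.4 ] F [ 3.63  1.26 -1.93] w 0.0286 t 20.18
```

```bash
python3 -m jog '{"claw":[0.75,0.75,0.75,0.75],"slide":[[-2,0,3],[-2,0.1,3],[-1.5,0.1,2.5],[0,0,0]],"spin":[0,0,0,0]}' 40
python3 -c "
from h import *
[arc(p) for p in(35,26.57)]
im=snap('scene','pics/s15.png');cv2.imwrite('pics/s15c.png',cv2.resize(im[130:250,220:360],None,fx=5,fy=5,interpolation=cv2.INTER_CUBIC))"
```

```text
t: 20.52
eef_pos: [0.635, 0.0406, 0.0798]
tcp_rot: [-177.5, 1.3, 15.4]
wrist_force: [2.6, 1.2, -1.4]
width: 0.0283
tool delta mm [ 0.99 -0.08  0.57] rot [-177.5     1.29   15.41] F [ 2.6   1.24 -1.36] w 0.0283 t 20.52
tool delta mm [-2.9   0.22  7.43] rot [-177.5     1.29   15.41] F [ 2.6   1.24 -1.36] w 0.0283 t 20.52
```

View pics/s15c.png

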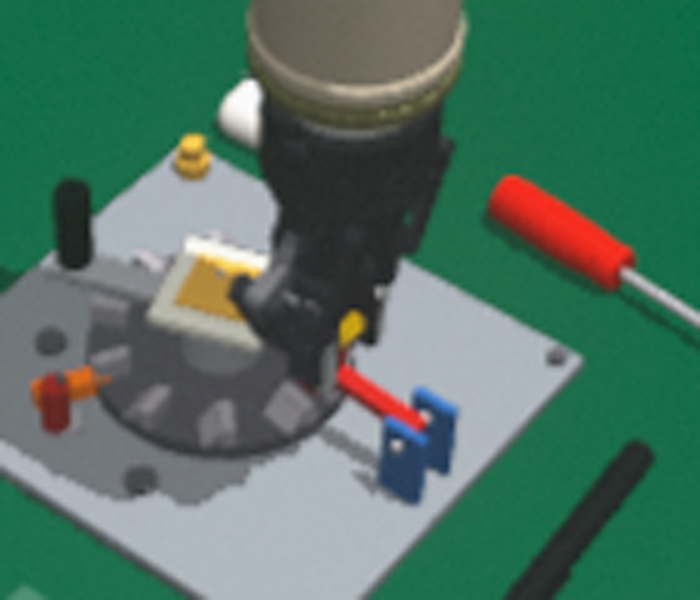

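```bash
python3 -m jog '{"claw":[0.75,0.75,0.75],"slide":[[-1,0,2],[-1,0.1,2],[-0.6,0,1.5]],"spin":[0,0,0]}' 40
python3 -c "
from h import *
arc(26.57)"
python3 -m jog '{"claw":[0.75,0.75],"slide":[[-0.5,0,1.2],[-0.3,0,1]],"spin":[0,0]}' 40
python3 -c "
from h import *
arc(26.57)"
```

```text
t: 20.82
eef_pos: [0.6326, 0.0399, 0.0753]
tcp_rot: [-177.5, 1.3, 15.4]
wrist_force: [-0.9, -0.8, 7.0]
width: 0.0285
tool delta mm [-0.5   0.01  2.93] rot [-177.53    1.28   15.41] F [-0.88 -0.83  7.04] w 0.0285 t 20.82
t: 20.98
eef_pos: [0.6319, 0.0398, 0.0739]
tcp_rot: [-177.5, 1.3, 15.4]
wrist_force: [-1.0, -0.2, 12.4]
width: 0.0284
tool delta mm [ 0.15 -0.04  1.52] rot [-177.54    1.26   15.4 ] F [-1.02 -0.16 12.38] w 0.0284 t 20.98
```

```bash
python3 -m jog '{"claw":[0.75,0.4,0.4,0.4,0.4,0.4,0.4,0.4,0.4],"slide":[[0,0,0],[0,0,0],[0,0,0],[0,0,0],[0,0,0],[0,0,-6],[0,0,-10],[0,0,-15],[0,0,-5]],"spin":[0,0,0,0,0,0,0,0,0]}' 40
python3 -m jog '{"claw":[0.4,0.4,0.4,0.4,0.4],"slide":[[-20,0,-15],[-25,0,-15],[-25,0,-15],[-10,0,0],[0,0,0]],"spin":[0,0,0,0,0]}' 40
python3 -c "
from h import *
arc(26.57)
im=snap('scene','pics/s16.png');cv2.imwrite('pics/s16c.png',cv2.resize(im[150:240,200:330],None,fx=6,fy=6,interpolation=cv2.INTER_CUBIC))"
```

```text
t: 21.73
eef_pos: [0.6293, 0.0375, 0.1086]
tcp_rot: [-177.5, 1.9, 15.4]
wrist_force: [-0.3, -0.0, 0.7]
width: 0.0515
t: 22.15
eef_pos: [0.5526, 0.0146, 0.1611]
tcp_rot: [-177.5, 1.7, 15.4]
wrist_force: [0.4, 0.5, -0.9]
width: 0.0512
tool delta mm [85.91  0.48 86.2 ] rot [-177.51    1.71   15.44] F [ 0.37  0.52 -0.89] w 0.0512 t 22.15
```

View pics/s16c.png

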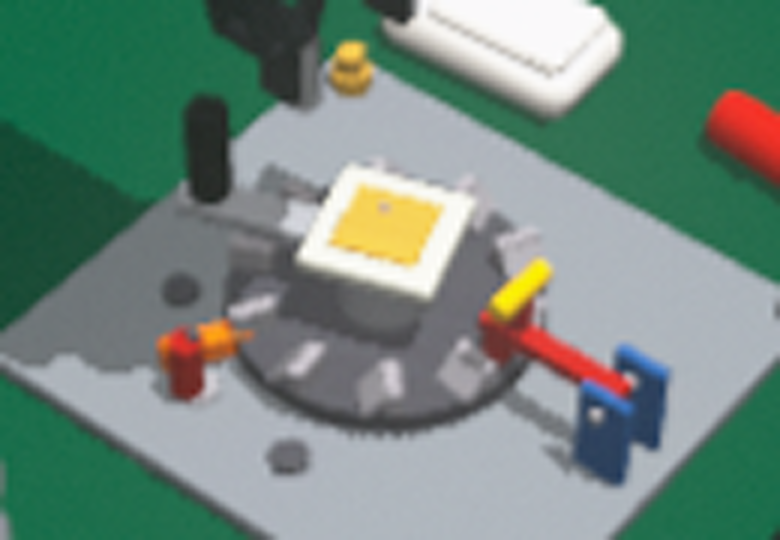

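Run:
```python
import cv2,numpy as np
for f in("scene0","s15","s16"):
    im=cv2.imread(f"pics/{f}.png");h=cv2.cvtColor(im,cv2.COLOR_BGR2HSV)
    for nm,lo,hi in(("yel",(26,150,120),(34,255,255)),("red",(0,150,60),(6,255,255)),("red2",(172,150,60),(180,255,255)),("orange",(8,150,120),(20,255,255))):
        m=cv2.inRange(h,lo,hi);n,l,s,c=cv2.connectedComponentsWithStats(m[150:240,200:330])
        print(f,nm,[(int(s[i,4]),(c[i]+[200,150]).round(2).tolist(),(s[i,:4]+[200,150,0,0]).tolist()) for i in range(1,n) if s[i,4]>8])
a=cv2.imread("pics/scene0.png")[180:225,270:320];b=cv2.imread("pics/s16.png")[180:225,270:320]
cv2.imwrite("pics/cmp.png",cv2.resize(np.hstack([a,b]),None,fx=7,fy=7,interpolation=cv2.INTER_NEAREST))
```

```text
scene0 yel [(27, [286.41, 197.15], [283, 194, 8, 8])]
scene0 red [(118, [324.19, 171.39], [318, 165, 12, 15]), (74, [292.38, 208.58], [280, 202, 25, 14]), (31, [230.68, 210.03], [228, 206, 5, 10])]
scene0 red2 []
scene0 orange [(18, [258.22, 162.33], [256, 160, 5, 5]), (15, [262.2, 173.2], [261, 171, 4, 5])]
s15 yel []
s15 red [(122, [324.13, 171.5], [318, 165, 12, 16]), (65, [294.46, 208.8], [288, 202, 17, 14]), (47, [230.32, 210.06], [228, 205, 6, 11])]
s15 red2 []
s15 orange [(23, [258.0, 162.17], [256, 160, 5, 5]), (82, [261.72, 187.55], [256, 182, 14, 12]), (30, [236.0, 206.23], [233, 203, 7, 7])]
s16 yel [(28, [286.54, 197.11], [283, 194, 8, 8])]
s16 red [(115, [324.26, 171.37], [318, 165, 12, 15]), (44, [230.36, 209.98], [228, 205, 6, 11]), (66, [293.5, 209.09], [285, 204, 20, 12])]
s16 red2 []
s16 orange [(18, [258.17, 162.17], [256, 160, 5, 5]), (34, [235.68, 206.12], [233, 203, 7, 7])]
```

View pics/cmp.png

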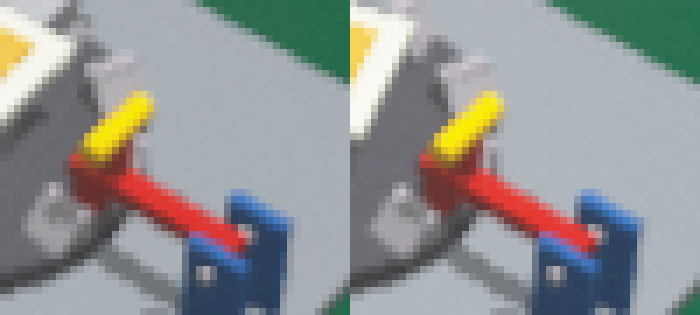

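Run:
```python
import cv2,numpy as np
for f in("s12","s13","s14","s15","s16"):
    im=cv2.imread(f"pics/{f}.png")[198:215,228:245];h=cv2.cvtColor(im,cv2.COLOR_BGR2HSV)
    m=cv2.inRange(h,(7,120,100),(22,255,255));M=cv2.moments(m,True);print(f,M["m00"],M["m10"]/M["m00"]+228,M["m01"]/M["m00"]+198)
def b(f): return cv2.GaussianBlur(cv2.imread(f"pics/{f}.png"),(5,5),0).astype(int)
```

```text
s12 40.0 236.375 206.225
s13 41.0 236.0731707317073 206.21951219512195
s14 42.0 236.0 206.26190476190476
s15 38.0 236.26315789473685 206.10526315789474
s16 41.0 236.0731707317073 206.17073170731706
```

```bash
python3 -m jog '{"claw":[0.4,0.4,0.4,0.4,0.4,0.4,0.4],"slide":[[-20,15,-15],[-20,25,-15],[-20,30,-10],[-10,30,0],[0,30,0],[0,15,0],[0,0,0]],"spin":[0,0,0,0,0,0,0]}' 40
python3 -c "
from h import *
im=snap('scene','pics/s17.png');im=snap('top','pics/t17.png');cv2.imwrite('pics/t17c.png',cv2.resize(im[100:270,150:350],None,fx=4,fy=3.5,interpolation=cv2.INTER_CUBIC))"
```

```text
t: 22.78
eef_pos: [0.5297, -0.1479, 0.1987]
tcp_rot: [-177.5, 1.5, 15.9]
wrist_force: [0.3, 0.0, -0.0]
width: 0.0511
```

View pics/s17.png

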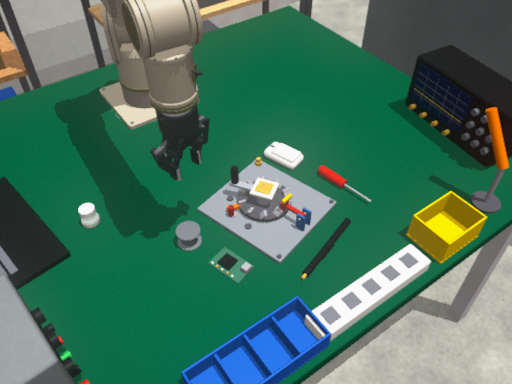

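View pics/t17c.png

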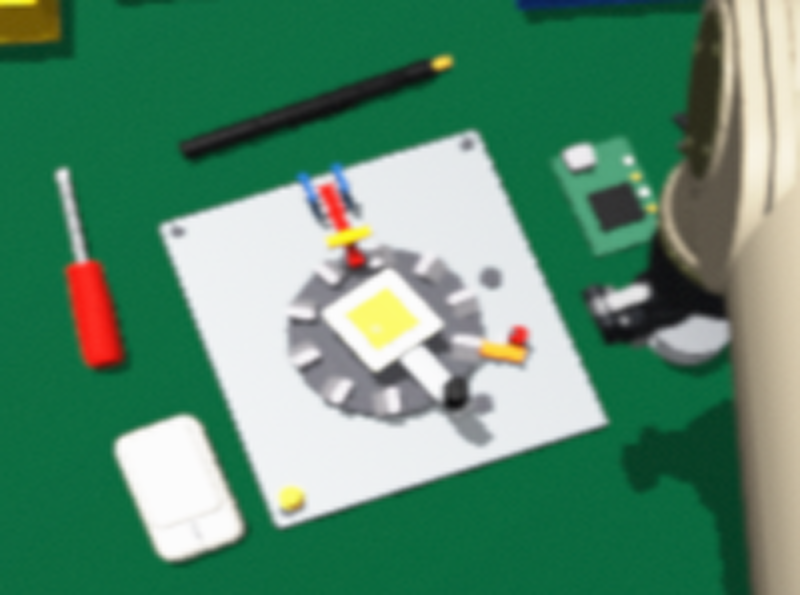

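```bash
python3 -c "
from h import *
print(arm.finish_job())"
```

```text
the job is handed in; nothing more can be done
None
```

I homed the turntable in the order you asked and handed the job in at about 23 s, with the arm clear of everything.

- **Pawl lift:** I pinched the yellow bar and lifted the pawl to about 45°, then let go. It stayed there.
- **Winding and pressing:** I wound the crank about 109° counter-clockwise and met the pin slowly. I held a force at the knob of about 11 to 13.7 N for over a second. After subtracting about 3 N of friction, that is roughly 7 to 9.5 N at the pin. This is worked out from the wrist sensor, not measured at the pin. The force was eased off before I released the knob.
- **Pawl fold:** I folded the pawl back down until the bar resisted at about 12 N, then let go.

**Last checks:**
- **Bar:** it is back within about 0.15 pixel of its starting place in the scene picture, so the pawl looks fully down in its gap.
- **Lug:** it touches the pin in both views and did not shift beyond picture noise (about 0.4 pixel) while the pawl was folded.
- **Other items:** by eye, they look where they were.

**Imperfections:**
- The gripper picked up about 3° of tilt while pressing, which I couldn't correct.
- When the pawl reached its stop, the arm read 1.5 to 3 mm higher than before the lift. I put this down to slip in the grip, since the picture shows the pawl down.

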